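# Shake check balls out over the two bays of a die-shop pan

### The arm

A 6-joint arm with a two-finger parallel gripper is mounted at the origin on the work surface. World frame = base frame: x ahead of the robot, y to its left, z up, the work surface at z = 0. Lengths are in m, angles in rad, forces in N, time in s.
With the tool pointing down it reaches from about 0.275 to 0.725 m from the base axis. Payload 15.9 kg.
Tool frame: the origin (TCP) lies at the very end of the fingers, on their centre line; the grasp point (between the pads) lies 19 mm behind it (manip.grasp_offset is the distance from the TCP to the grasp point, in m); z points along the fingers, y is the line along which they close (so a half turn about z gives the same grasp; the last joint's range is limited). The gripper opens to 85 mm and grips with 20 to 120 N. Pads are 22 mm wide; open, the fingers measure 114 mm over their backs; the gripper's body (76 mm by 85 mm) begins 54 mm behind the grasp point. The pads swing forward as they close: fully open they stand 13 mm farther back than shut.
Start: joints at [-1.117, 0.213, -0.034, 1.323, 0, 1.571], TCP at [0.219, -0.449, 0.211] pointing down, gripper open.
Joint ranges: [-2.98, 2.98], [-0.74, 1.72], [-1.14, 1.35], [-2.1, 2.04], [-1.57, 1.44], [-3.14, 3.14]. Speed limits (rad/s): [1.89, 1.89, 2.39, 2.57, 3.14, 3.14].

### API

Orientations are given as a rotation vector (axis times angle).
In Python, from plant import manip gives the robot as it stands.
- The arm moves only by the shell command python3 -m handwheel 'ROWS' [OPENING]. ROWS is a JSON object of lists of equal length, an entry for each row: "translation": the shift along the tool's x, y, z in units of 0.02 m (1.0 is 0.02 m), a list of three; "angular": the turn, a rotation vector about the tool's x, y, z in units of 0.1 rad (1.0 is 0.1 rad), a list of three. In form: {"translation": [[tx, ty, tz], ...], "angular": [[ax, ay, az], ...]}. A call has 1 to 8 rows; each row shifts and turns the commanded pose from where the row before left it, along the tool's axes as they then stand; what a row does not reach is not made up. A row lasts 1/12 s, in which the tool goes at most 41.7 mm and 7.16 degrees, less where a joint would pass 70% of its speed; a pose out of reach is approached as far as the arm can. A call with a number of a shift or a turn outside -1 to 1 is refused whole. A call with a gripper value outside its range is refused whole. OPENING is the opening, from -1 (shut) to 1 (fully open), set as the call begins (- or left out, the last holds). The fingers move at their own pace and stop on an object; the grip force is fixed at half the most. Time passes only in rows, so rows that do not move let the fingers close. It gives the time, the measured TCP pose, the force, the opening and the grip force at its end, in the units of the state.
- manip.get_state(): the state, without advancing time (a new reading comes with each control period).
- manip.get_image(name): name is "side" or "top"; returns a dict with "img" (480x640x3 uint8, blue, green, red), "mtx" (3x3 intrinsics, pixels), "extrinsics" (4x4, takes a point from world to camera coordinates). Camera axes: x right, y up, looking along -z (the intrinsics and any distortion apply to the point x, -y, -z); pixel columns grow to the right and rows downward; lengths in m; the calibration is good to about 2 mm. A picture is of the moment at which its call begins. There is no depth.
- manip.sign_off(): hands the job in; it is judged then, once.
The state is a dict: "t": time; "qpos": joint angles; "dq": joint speeds; "joint_efforts": joint torques, N m; "position": TCP position; "orientation": TCP orientation; "contact_force": force on the tool from outside, world axes, zero at the start; "torque": the same for the moment, N m; "opening": finger opening in m; "grasp_force": force on a finger pad.
Only numpy, scipy, OpenCV 4.12 (cv2) and the standard library are available. Lean on these libraries where they do the work, as an engineer would, in place of code of your own. Each camera call takes 0.05 s, during which the arm holds its last target. There are 200 camera calls.

### The job

First press the steel pan down fully home in its white collar. Then pick up the flat shaker and, holding it clear above the pan, tip it spout-down over one bay and then the other until all six steel balls lie in the pan, spread evenly: at least two in each of the two bays. Finally stand the empty shaker upright back in the middle of its round black pad, leaving everything else where it stands.

Things in the scene. Friction and masses are not known exactly. Their poses are not given: they have to be found in the camera images.
- pan (a joint): the shallow bare steel pan, how far it has been pressed down into its collar: 0 stands 12 mm proud, 0.012 is fully home (flange flat on the collar's black seal). It is stiff: about 8 N pushes it, and it stays where it is left; it can be pushed anywhere on its floor
- pan_floor (a point): centre of the top of the floor of the pan, which is 138 (x) by 212 mm (y) outside, walls 4 mm thick, rim 25 mm above this point. Pressed home, the floor is 10 mm above the table; proud, up to 22 mm. A rib along the line y = 0, 4 mm wide and 12 mm high, parts it into two equal bays. A flange goes round it, 18 mm outside the walls and 10 to 14 mm above this point. z is up
- bay_left (a point): centre of the floor of the bay on the pan's +y side; each bay is 130 mm (x) by 100 mm (y)
- bay_right (a point): centre of the floor of the bay on the pan's -y side
- collar: white rectangular collar (174 x 248 mm, 20 mm high, with a black seal on top) fixed to the table, that carries the pan; origin at the centre of its underside, axes as the pan's
- pad: round flat black rubber pad with a white edge, fixed to the table, where the shaker stands: diameter 180 mm, 4 mm thick; origin at the centre of its underside
- shaker: flat upright dosing shaker, aluminium, clear sides: x -52 to 52 mm, 26.5 mm thick (y, gripped there), 99.5 mm high, foot plate x -37 to 52, y +-36, 5 mm thick. Origin under the foot. Open spout at the -x end. Each time the spout end is tipped down 38 to 50 degrees, three or four balls run out within 1 s; upright again for 1 s, the next dose settles. Full: 0.37 kg
- grip (a point): point in the shaker's mid-plane, 80 mm above its underside, straight over its origin: a good place for the finger pads (fingers along y)
- spout (a point): end of the 12 mm tongue that sticks out of the shaker's spout (at the start it faces roughly towards the robot), 62 mm ahead (-x) of its origin, 47 mm above its underside
- ball0: one of six alike steel check-valve balls, 18 mm in diameter, at the start inside the shaker; origin at its centre
- ball1: one of six alike steel check-valve balls, 18 mm in diameter, at the start inside the shaker; origin at its centre
- ball2: one of six alike steel check-valve balls, 18 mm in diameter, at the start inside the shaker; origin at its centre
- ball3: one of six alike steel check-valve balls, 18 mm in diameter, at the start inside the shaker; origin at its centre
- ball4: one of six alike steel check-valve balls, 18 mm in diameter, at the start inside the shaker; origin at its centre
- ball5: one of six alike steel check-valve balls, 18 mm in diameter, at the start inside the shaker; origin at its centre
- die_dark: dark stepped steel die, 76 mm across, 48 mm high: a bystander; origin at the centre of its underside
- mandrel: small pointed steel cone on a round foot, 38 mm across, 55 mm high: a bystander; origin at the centre of its underside
- die_brass: stepped brass die, 64 mm across, 36 mm high: a bystander; origin at the centre of its underside
- disc: flat steel breaker disc, 84 mm across, 12 mm high: a bystander; origin at the centre of its underside
- wrench: wrench lying on the table, 150 mm long: a bystander; origin at the centre of its underside
Mind the look-alikes: they are no part of the job. Leave any pink look-alike of the pad alone.

How it is judged:
By the outcome, as a careful person would: the job done as asked, in the order asked, and still so for the second after the job is handed in, with the robot touching nothing.
It also fails if it takes over 61 s, if anything falls off the work surface, if the arm or the gripper's body presses on something with over 40 N, if the wrist force passes 120 N, or if a joint passes its speed limit or range.

## Working session

There is one attempt and no reset: what is moved stays moved. The work goes in short steps, Python scripts to look and compute and a shell command to move; the robot and the scene stay as the last step left them, time stands still between calls to the robot, and variables do not carry over. Pictures are saved under pics/ and viewed, at most 10 in all, crops included, and the job is handed in when it is done.

```bash
mkdir -p pics; ls; python3 - <<'E'
from plant import manip
import cv2,numpy as np
for n in("top","side"):
    d=manip.get_image(n);cv2.imwrite(f"pics/{n}0.png",d["img"]);np.savez(f"pics/{n}0.npz",**d)
    print(n,d["mtx"].round(1).tolist(),d["extrinsics"].round(3).tolist(),[k for k in d])
s=manip.get_state();print(s)
E
```

```text
pics
top [[484.1, 0.0, 312.0], [0.0, 484.1, 241.5], [0.0, 0.0, 1.0]] [[-0.063, -0.998, 0.005, -0.045], [0.97, -0.06, 0.235, -0.499], [-0.235, 0.02, 0.972, -0.949], [0.0, 0.0, 0.0, 1.0]] ['img', 'mtx', 'extrinsics']
side [[493.9, 0.0, 318.7], [0.0, 493.9, 239.3], [0.0, 0.0, 1.0]] [[-0.905, -0.425, 0.009, 0.417], [0.3, -0.624, 0.721, -0.234], [-0.3, 0.656, 0.693, -0.899], [0.0, 0.0, 0.0, 1.0]] ['img', 'mtx', 'extrinsics']
{'t': 0.1, 'qpos': array([-1.11702871e+00,  2.13295771e-01, -3.49460536e-02,  1.32350907e+00,
        1.87458134e-05,  1.57081247e+00]), 'dq': array([ 0.00103618, -0.00025023,  0.00063989, -0.00021899,  0.00012296,
        0.00053839]), 'joint_efforts': array([ 6.20171477e-05, -6.87247896e+01,  4.87805164e+01,  1.22139102e-02,
       -5.70098678e-05,  2.59225430e-05]), 'position': array([ 0.21904767, -0.44912043,  0.21069121]), 'orientation': array([-3.06017551e+00, -7.06442163e-01,  3.08513900e-04]), 'contact_force': array([ 0.07452443,  0.51739432, -0.06949309]), 'torque': array([-0.04616054,  0.03653323, -0.04762751]), 'grasp_force': 0.0, 'opening': 0.08499997163625972}
```

View pics/top0.png

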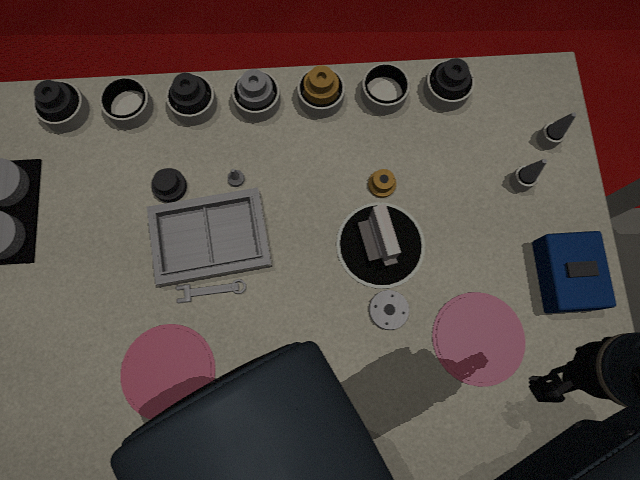

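View pics/side0.png

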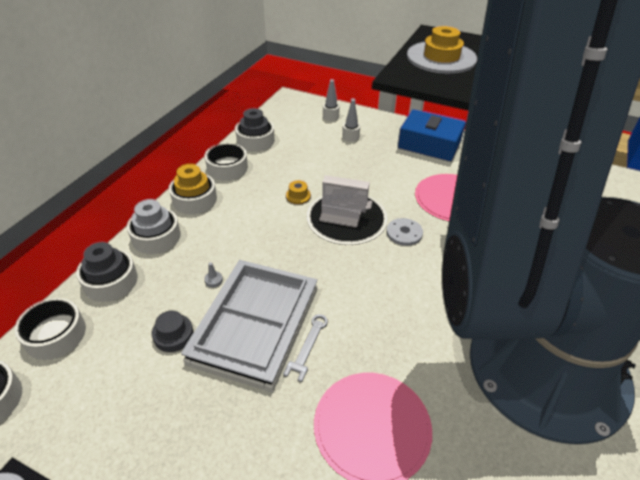

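The top view shows the pan at about (210,237), the pad at about (380,245) with the shaker on it, and pink look-alikes at (168,370) and (478,338). In the side view the pan is at about (253,322) and the shaker at about (345,200), with its tongue towards the right (368,205). Next I'll zoom in.

```bash
cat > h.py <<'E'
import numpy as np,cv2
def load(n): return np.load(f"pics/{n}.npz")
def ray(d,u,v):
    E=d["extrinsics"];K=d["mtx"];R=E[:3,:3];c=-R.T@E[:3,3]
    p=np.linalg.inv(K)@[u,v,1]; return c,R.T@np.array([p[0],-p[1],-p[2]])
def onz(d,u,v,z):
    c,r=ray(d,u,v);return c+r*(z-c[2])/r[2]
def tri(a,pa,b,pb):
    c1,r1=ray(a,*pa);c2,r2=ray(b,*pb);r1/=np.linalg.norm(r1);r2/=np.linalg.norm(r2)
    s=np.linalg.lstsq(np.c_[r1,-r2],c2-c1,rcond=None)[0]
    A=c1+s[0]*r1;B=c2+s[1]*r2;return (A+B)/2,np.linalg.norm(A-B)
def proj(d,p):
    E=d["extrinsics"];q=E[:3,:3]@p+E[:3,3];k=d["mtx"]@[q[0],-q[1],-q[2]];return k[:2]/k[2]
E
python3 - <<'E'
import cv2,numpy as np
t=cv2.imread("pics/top0.png");s=cv2.imread("pics/side0.png")
f=lambda im,x,y,w,h,k:cv2.resize(im[y:y+h,x:x+w],None,fx=k,fy=k,interpolation=cv2.INTER_CUBIC)
a=np.hstack([f(t,335,195,100,100,4),f(s,300,165,100,100,4)])   # 400 high
cv2.imwrite("pics/c1.png",a)
a=np.hstack([f(t,140,180,140,110,2.85)[:,:399],f(s,180,250,145,145,2.75)[:313,:398]])
cv2.imwrite("pics/c2.png",np.hstack([f(t,140,180,140,140,2.85),f(s,180,255,140,140,2.85)]))
E
```

```text
Traceback (most recent call last):
ValueError: all the input array dimensions except for the concatenation axis must match exactly, but along dimension 0, the array at index 0 has size 314 and the array at index 1 has size 313
```

View pics/c1.png

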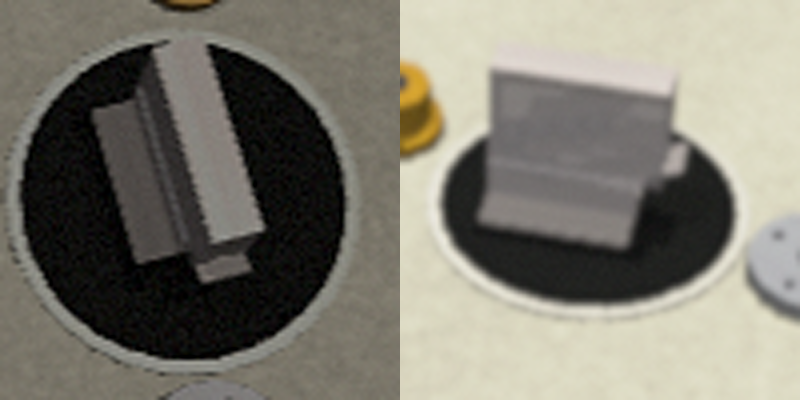

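The crop, at 4x from offset (335,195), shows the shaker's top face in the top view with corners (158,48), (208,40), (264,232) and (214,245). In the side half they are (492,68), (495,48), (677,74) and (672,95). The spout points towards the robot. Next I'll fix the pan crop and triangulate.

```bash
python3 - <<'E'
import cv2,numpy as np
from h import *
t=cv2.imread("pics/top0.png");s=cv2.imread("pics/side0.png")
f=lambda im,x,y,w,h,k:cv2.resize(im[y:y+h,x:x+w],None,fx=k,fy=k,interpolation=cv2.INTER_CUBIC)
cv2.imwrite("pics/c2.png",np.hstack([f(t,140,180,140,140,2.85),f(s,180,255,140,140,2.85)]))
T=load("top0");S=load("side0")
ct=lambda u,v:(335+u/4-.4,195+v/4-.4); cs=lambda u,v:(300+(u-400)/4-.4,165+v/4-.4)
P=[]
for a,b in [((158,48),(492,68)),((208,40),(495,48)),((264,232),(677,74)),((214,245),(672,95))]:
    p,e=tri(T,ct(*a),S,cs(*b));P.append(p);print(p.round(4),round(e,4),onz(T,*ct(*a),.1035).round(4),onz(S,*cs(*b),.1035).round(4))
P=np.array(P);print("top ctr",P.mean(0))
for p in [ct(93,110),ct(135,265)]:print("foot top",onz(T,*p,.009).round(4))
for p in [cs(478,218),cs(630,245)]:print("foot side",onz(S,*p,.004).round(4))
# pad: black region hull (all dark pixels near), white rim outer
for n,D,im,box in(("top",T,t,(335,195,100,100)),("side",S,s,(305,180,85,65))):
    x,y,w,h=box;g=cv2.cvtColor(im[y:y+h,x:x+w],cv2.COLOR_BGR2GRAY);m=(g<45).astype(np.uint8)
    k,l,st,_=cv2.connectedComponentsWithStats(m);i=1+st[1:,4].argmax()
    c=np.vstack([q for q in cv2.findContours((l==i).astype(np.uint8),0,1)[0]])
    hl=cv2.convexHull(c).reshape(-1,2)+[x,y]
    W=np.array([onz(D,u,v,.004)[:2] for u,v in hl]);
    from scipy.optimize import least_squares
    r=least_squares(lambda q:np.hypot(*(W-q[:2]).T)-q[2],[*W.mean(0),.085],loss="soft_l1",f_scale=.001);print(n,"pad",r.x.round(4),np.abs(r.fun).max().round(4))
E
```

```text
[ 0.5495 -0.206   0.1001] 0.0021 [ 0.5495 -0.2052  0.1035] [ 0.5466 -0.2018  0.1035]
[ 0.5571 -0.2327  0.0928] 0.0031 [ 0.5522 -0.231   0.1035] [ 0.5529 -0.2197  0.1035]
[ 0.4522 -0.25    0.0975] 0.0003 [ 0.4512 -0.2488  0.1035] [ 0.4497 -0.2425  0.1035]
[ 0.4458 -0.2235  0.1033] 0.0008 [ 0.4462 -0.2234  0.1035] [ 0.4453 -0.2232  0.1035]
top ctr [ 0.50117699 -0.22804785  0.09841548]
foot top [ 0.5453 -0.181   0.009 ]
foot top [ 0.4567 -0.1963  0.009 ]
foot side [ 0.546  -0.1841  0.004 ]
foot side [ 0.4551 -0.2013  0.004 ]
top pad [ 0.4937 -0.2265  0.0891] 0.001
side pad [ 0.4921 -0.2252  0.0843] 0.0018
```

View pics/c2.png

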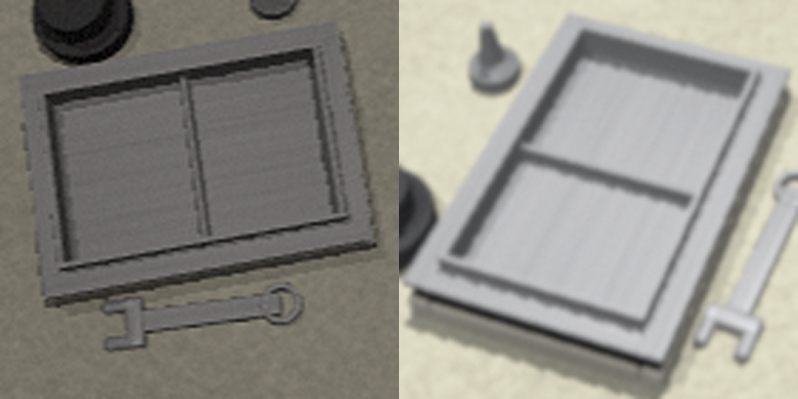

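The left half of the crop (2.85x, offset (140,180)) shows the pan flange corners at (22,72), (332,25), (375,243) and (48,300), and the rib from (183,80) to (205,237). The right half shows the same corners at (415,280), (570,15), (787,70) and (663,355), and the rib from (525,147) to (690,200).

```bash
python3 - <<'E'
from h import *
T=load("top0");S=load("side0")
ct=lambda u,v:(140+u/2.85-.3,180+v/2.85-.3); cs=lambda u,v:(180+(u-399)/2.85-.3,255+v/2.85-.3)
P=[]
for a,b in [((22,72),(415,280)),((332,25),(570,15)),((375,243),(787,70)),((48,300),(663,355)),((183,80),(525,147)),((205,237),(690,200))]:
    p,e=tri(T,ct(*a),S,cs(*b));P.append(p);print(p.round(4),round(e,4),onz(T,*ct(*a),.036).round(4),onz(S,*cs(*b),.036).round(4))
P=np.array(P)[:4];print(P.mean(0),[np.linalg.norm(P[i]-P[i-1]).round(4) for i in range(4)])
d=(P[0]-P[1]+P[3]-P[2]);print("yaw of pan y minus 90",np.degrees(np.arctan2(d[1],d[0]))-90)
R=cv2.Rodrigues(np.array([-3.06017551,-.706442163,.0003]))[0];print(R.round(3))
E
```

```text
[0.5996 0.2736 0.0344] 0.0108 [0.6046 0.275  0.036 ] [0.5927 0.2741 0.036 ]
[0.6273 0.038  0.0357] 0.0014 [0.6279 0.0382 0.036 ] [0.6263 0.0383 0.036 ]
[0.4588 0.0135 0.0305] 0.0045 [0.4555 0.0126 0.036 ] [0.459 0.018 0.036]
[0.4285 0.2534 0.0359] 0.0009 [0.428  0.2532 0.036 ] [0.4289 0.2535 0.036 ]
[0.5917 0.1537 0.0313] 0.001 [0.5907 0.1529 0.036 ] [0.5886 0.1566 0.036 ]
[0.471  0.1403 0.0251] 0.0018 [0.4679 0.138  0.036 ] [0.4678 0.1472 0.036 ]
[0.52854718 0.14462422 0.03410523] [np.float64(0.1723), np.float64(0.2372), np.float64(0.1703), np.float64(0.2419)]
yaw of pan y minus 90 6.947165426474413
[[ 0.899  0.438 -0.   ]
 [ 0.438 -0.899  0.001]
 [ 0.    -0.001 -1.   ]]
```

```bash
A='[0.945,-0.66,0]'; : ; 
python3 -m handwheel '{"translation":[[0.945,-0.66,0],[0.945,-0.66,0],[0.945,-0.66,0],[0.945,-0.66,0],[0.945,-0.66,0],[0.945,-0.66,0],[0.945,-0.66,0],[0.945,-0.66,0]],"angular":[[0,0,0],[0,0,0],[0,0,0],[0,0,0],[0,0,0],[0,0,0],[0,0,0],[0,0,0]]}' -1
python3 -m handwheel '{"translation":[[0.945,-0.66,0],[0.945,-0.66,0],[0.945,-0.66,0],[0.945,-0.66,0],[0.945,-0.66,0],[0.945,-0.66,0],[0.945,-0.66,0],[0.945,-0.66,0]],"angular":[[0,0,0],[0,0,0],[0,0,0],[0,0,0],[0,0,0],[0,0,0],[0,0,0],[0,0,0]]}'
python3 -m handwheel '{"translation":[[0.945,-0.66,0],[0.945,-0.66,0],[0.945,-0.66,0],[0.945,-0.66,0],[0.945,-0.66,0.3],[0.945,-0.66,0.5],[0.945,-0.66,0.5],[0.945,-0.66,0.7]],"angular":[[0,0,0],[0,0,0],[0,0,0],[0,0,0],[0,0,0],[0,0,0],[0,0,0],[0,0,0]]}'
python3 -m handwheel '{"translation":[[0.945,-0.66,1],[0.945,-0.66,1],[0.945,-0.66,1],[0.945,-0.66,1],[0,0,1],[0,0,0],[0,0,0]],"angular":[[0,0,0],[0,0,0],[0,0,0],[0,0,0],[0,0,0],[0,0,0],[0,0,0]]}'
```

```text
t: 0.77
position: [0.309, -0.287, 0.2109]
orientation: [-3.061, -0.706, 0.0]
contact_force: [0.0, -0.4, 0.5]
opening: 0.0002
grasp_force: 0.0
t: 1.43
position: [0.3986, -0.1258, 0.2109]
orientation: [-3.061, -0.707, 0.001]
contact_force: [0.2, 0.5, -0.1]
opening: -0.0002
grasp_force: 0.0
t: 2.1
position: [0.4886, 0.0354, 0.171]
orientation: [3.061, 0.707, 0.001]
contact_force: [-0.3, -0.5, 1.3]
opening: 0.0003
grasp_force: 0.0
t: 2.68
position: [0.5317, 0.1145, 0.0705]
orientation: [3.061, 0.707, -0.004]
contact_force: [0.0, -0.3, 0.8]
opening: -0.0001
grasp_force: 0.0
```

```bash

python3 -m handwheel '{"translation":[[0,0,0.7],[0,0,0.7],[0,0,0.6],[0,0,0.2],[0,0,0.1],[0,0,0.1],[0,0,0.1],[0,0,0.1]],"angular":[[0,0,0],[0,0,0],[0,0,0],[0,0,0],[0,0,0],[0,0,0],[0,0,0],[0,0,0]]}'
python3 -m handwheel '{"translation":[[0,0,0.1],[0,0,0.1],[0,0,0.05],[0,0,0]],"angular":[[0,0,0],[0,0,0],[0,0,0],[0,0,0]]}'
```

```text
t: 3.35
position: [0.5333, 0.1148, 0.0198]
orientation: [3.061, 0.706, 0.002]
contact_force: [-0.6, -0.5, -0.5]
opening: 0.0002
grasp_force: 0.0
t: 3.68
position: [0.5327, 0.1148, 0.0139]
orientation: [3.061, 0.707, -0.001]
contact_force: [0.2, 0.4, 0.3]
opening: -0.0001
grasp_force: 0.0
```

```bash

python3 -m handwheel '{"translation":[[0,0,0.1],[0,0,0.1],[0,0,0.05]],"angular":[[0,0,0],[0,0,0],[0,0,0]]}'
python3 -m handwheel '{"translation":[[0,0,0.05],[0,0,0.05]],"angular":[[0,0,0],[0,0,0]]}'
```

```text
t: 3.93
position: [0.5327, 0.1148, 0.0088]
orientation: [3.061, 0.707, -0.0]
contact_force: [0.3, 1.2, -0.1]
opening: -0.0002
grasp_force: 0.0
t: 4.1
position: [0.5328, 0.1148, 0.007]
orientation: [-3.061, -0.707, 0.0]
contact_force: [-0.3, -0.2, -0.1]
opening: 0.0002
grasp_force: 0.0
```

```bash
python3 - <<'E'
from plant import manip
import cv2,numpy as np
for n in("top","side"):
    d=manip.get_image(n);np.savez(f"pics/{n}1.npz",**d)
    im=d["img"]; cv2.imwrite(f"pics/{n}1.png",im)
a=cv2.imread("pics/side1.png")[220:420,160:360];b=cv2.imread("pics/top1.png")[140:340,120:320]
cv2.imwrite("pics/c3.png",cv2.resize(np.hstack([b,a]),None,fx=2,fy=2))
s=manip.get_state();print(s["position"],s["contact_force"],s["torque"],s["joint_efforts"].round(1))
E
```

```text
[0.5326903  0.1148032  0.00693651] [-0.357223    0.07397611  0.08329838] [ 0.07558656 -0.04448929  0.0007684 ] [  0.  -81.1  42.   -0.1   0.    0. ]
```

View pics/c3.png

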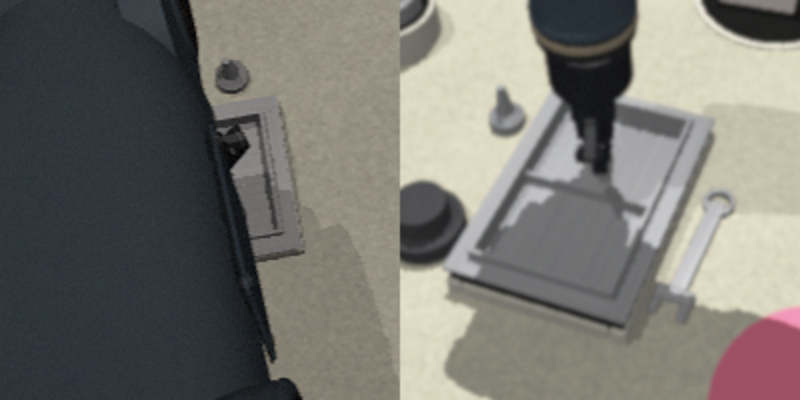

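The fingertip in the side crop is at (605,170), which is px (262,305). It is close to the floor but the force is zero, and the flange has not visibly moved. I'll check the projection against the pan pose.

```bash
python3 - <<'E'
from h import *
S=load("side1")
p=np.array([.5327,.1148,.0069])
for z in (.007,.01,.022,.03): print(z,proj(S,np.array([.5327,.1148,z])).round(1))
# flange corner shift between images: phase correlation on lower-left flange patch
a=cv2.cvtColor(cv2.imread("pics/side0.png"),6).astype(np.float32);b=cv2.cvtColor(cv2.imread("pics/side1.png"),6).astype(np.float32)
for n,(x,y,w,h) in {"ll":(180,340,50,40),"ur":(285,265,40,40),"table/wrench":(285,310,45,70)}.items():
    A=a[y:y+h,x:x+w];B=b[y:y+h,x:x+w]
    print(n,cv2.phaseCorrelate(A,B,cv2.createHanningWindow((w,h),cv2.CV_32F)))
for q in [(.428,.2532)]:
    print([proj(S,np.array([*q,z])).round(1) for z in(.024,.036)])
E
```

```text
0.007 [261.2 310. ]
0.01 [261.1 309.1]
0.022 [260.7 305.3]
0.03 [260.4 302.7]
ll ((-0.3595568132906699, -0.10581480155260081), 0.6347871570587158)
ur ((-0.23005931886709874, 0.25378140383231695), 0.6418941962718964)
table/wrench ((0.22187626016879847, -0.28596599537361556), 0.5202452427075233)
[array([273.3, 383. ]), array([272.9, 379.3])]
```

```bash

for i in 1 ; do
python3 -m handwheel '{"translation":[[0,0,0.05],[0,0,0.05]],"angular":[[0,0,0],[0,0,0]]}'
python3 -m handwheel '{"translation":[[0,0,0.05],[0,0,0.05]],"angular":[[0,0,0],[0,0,0]]}'
done
```

```text
t: 4.37
position: [0.5329, 0.1148, 0.0051]
orientation: [-3.061, -0.707, -0.0]
contact_force: [0.6, -0.1, 0.4]
opening: -0.0002
grasp_force: 0.0
t: 4.53
position: [0.5328, 0.1148, 0.003]
orientation: [-3.061, -0.707, -0.0]
contact_force: [-0.5, 0.8, 0.2]
opening: 0.0001
grasp_force: 0.0
```

```bash

python3 -m handwheel '{"translation":[[0,0,0.05],[0,0,0.05]],"angular":[[0,0,0],[0,0,0]]}' | grep -E "pos|contact"
python3 -m handwheel '{"translation":[[0,0,0.05],[0,0,0.05]],"angular":[[0,0,0],[0,0,0]]}'| grep -E "pos|contact"
python3 -m handwheel '{"translation":[[0,0,0.05],[0,0,0.05]],"angular":[[0,0,0],[0,0,0]]}'| grep -E "pos|contact"
```

```text
position: [0.5328, 0.1148, 0.001]
contact_force: [-0.7, 0.9, 0.0]
position: [0.5328, 0.1148, -0.0007]
contact_force: [-2.5, 0.4, 8.2]
position: [0.5329, 0.1148, -0.0026]
contact_force: [-2.8, -0.9, 7.1]
```

```bash

python3 -m handwheel '{"translation":[[0,0,0.1],[0,0,0.1]],"angular":[[0,0,0],[0,0,0]]}' | grep -E "pos|contact"
python3 -m handwheel '{"translation":[[0,0,0.05],[0,0,0.05]],"angular":[[0,0,0],[0,0,0]]}'| grep -E "pos|contact"
python3 -m handwheel '{"translation":[[0,0,0.05],[0,0,0.05]],"angular":[[0,0,0],[0,0,0]]}'| grep -E "pos|contact"
```

```text
position: [0.5328, 0.1148, -0.0066]
contact_force: [-2.9, -1.0, 7.9]
position: [0.5328, 0.1148, -0.0086]
contact_force: [-2.1, -0.6, 7.4]
position: [0.5329, 0.1148, -0.0104]
contact_force: [-11.3, -2.8, 36.0]
```

```bash

python3 -m handwheel '{"translation":[[0,0,-0.3],[0,0,-0.7],[0,0,-1],[0,0,-1],[0,0,-1],[0,0,-1],[-0.56,0.91,-1],[-0.56,0.91,-1]],"angular":[[0,0,0],[0,0,0],[0,0,0],[0,0,0],[0,0,0],[0,0,0],[0,0,0],[0,0,0]]}' | grep -E "pos|contact"
python3 -m handwheel '{"translation":[[-0.56,0.91,-1],[-0.56,0.91,0],[-0.56,0.91,0],[-0.56,0.91,0],[-0.56,0.91,0],[-0.56,0.91,0],[-0.56,0.91,0],[-0.56,0.91,0]],"angular":[[0,0,0],[0,0,0],[0,0,0],[0,0,0],[0,0,0],[0,0,0],[0,0,0],[0,0,0]]}' | grep -E "pos|contact"
python3 -m handwheel '{"translation":[[-0.56,0.91,0],[-0.56,0.91,0],[-0.56,0.91,0],[-0.56,0.91,0],[-0.56,0.91,0],[-0.56,0.91,0],[0,0,0]],"angular":[[0,0,0],[0,0,0],[0,0,0],[0,0,0],[0,0,0],[0,0,0],[0,0,0]]}' | grep -E "pos|contact"
python3 -m handwheel '{"translation":[[0,0,0],[0,0,0],[0,0,0],[0,0,0]],"angular":[[0,0,0.9],[0,0,0.9],[0,0,0.9],[0,0,0.1]]}' 0.7
python3 - <<'E'
from plant import manip
import cv2,numpy as np
for n in("top","side"):
    d=manip.get_image(n);np.savez(f"pics/{n}2.npz",**d); cv2.imwrite(f"pics/{n}2.png",d["img"])
a=cv2.imread("pics/side2.png");b=cv2.imread("pics/top2.png")
f=lambda im,x,y,w,h:cv2.resize(im[y:y+h,x:x+w],(400,int(400*h/w)),interpolation=cv2.INTER_CUBIC)
cv2.imwrite("pics/c4.png",np.vstack([np.hstack([f(b,300,130,160,160),f(a,270,100,160,160)]),np.hstack([f(b,140,180,140,70),f(a,180,330,140,70)])]))
E
```

```text
position: [0.5285, 0.0724, 0.1301]
contact_force: [0.8, -0.9, -0.2]
position: [0.5117, -0.0989, 0.1492]
contact_force: [0.0, 0.9, 0.0]
position: [0.4989, -0.2285, 0.149]
contact_force: [0.9, -0.1, 0.4]
t: 7.78
position: [0.4994, -0.2251, 0.1491]
orientation: [-3.13, -0.266, 0.0]
contact_force: [0.0, -0.5, 1.0]
opening: 0.0483
grasp_force: 0.0
```

View pics/c4.png

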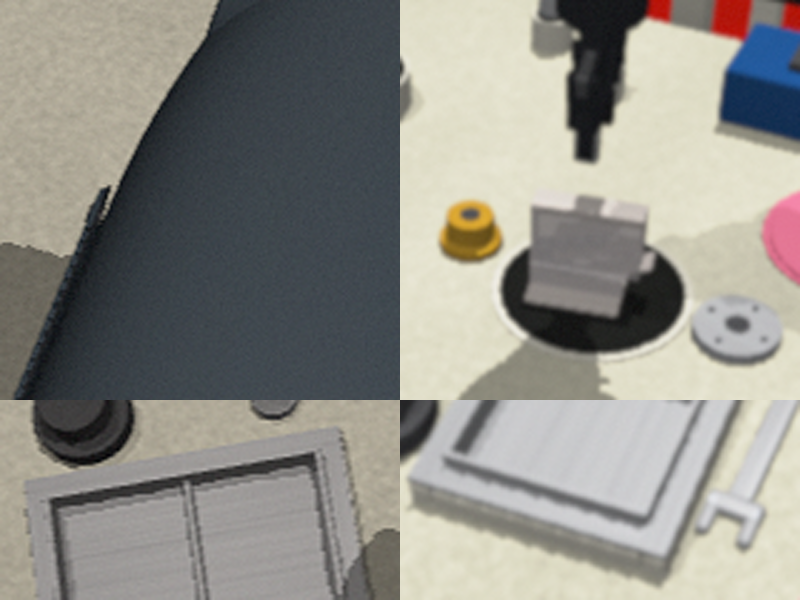

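The pan is home, with no dark gap left under its flange. The near fingertip in the side view is at px (345,164), with the disc at (738,325) and the brass die at (470,230) in the crop. I'll work out where that tip really is.

```bash
python3 - <<'E'
from h import *
from plant import manip
S=load("side2");s=manip.get_state();print(s["opening"],s["position"])
y=np.array([-.174,.985,0])
for off in(.024,.038):
  for z in(.14,.149,.16,.17,.18):print(off,z,proj(S,np.array([.4994,-.2251,z])+off*y).round(1))
E
```

```text
0.06306590095182861 [ 0.49944367 -0.22512734  0.14913681]
0.024 0.14 [344.1 174.5]
0.024 0.149 [344.2 171.2]
0.024 0.16 [344.5 167. ]
0.024 0.17 [344.7 163.2]
0.024 0.18 [344.9 159.3]
0.038 0.14 [342.6 178.2]
0.038 0.149 [342.8 174.9]
0.038 0.16 [343.  170.7]
0.038 0.17 [343.2 166.9]
0.038 0.18 [343.4 163. ]
```

```bash

python3 -m handwheel '{"translation":[[0,0.07,0.6],[0,0,1],[0,0,1],[0,0,1],[0,0,1],[0,0,0.5],[0,0,0.25],[0,0,0]],"angular":[[0,0,0],[0,0,0],[0,0,0],[0,0,0],[0,0,0],[0,0,0],[0,0,0],[0,0,0]]}' | grep -E "pos|contact|open"
python3 -m handwheel '{"translation":[[0,0,0],[0,0,0],[0,0,0],[0,0,0],[0,0,0],[0,0,0]],"angular":[[0,0,0],[0,0,0],[0,0,0],[0,0,0],[0,0,0],[0,0,0]]}' -1
python3 -m handwheel '{"translation":[[0,0,0],[0,0,0],[0,0,-0.25],[0,0,-0.5],[0,0,-1],[0,0,-1],[0,0,-1],[0,0,0]],"angular":[[0,0,0],[0,0,0],[0,0,0],[0,0,0],[0,0,0],[0,0,0],[0,0,0],[0,0,0]]}'
python3 - <<'E'
from plant import manip
import cv2,numpy as np
for n in("top","side"):
    d=manip.get_image(n);np.savez(f"pics/{n}3.npz",**d); cv2.imwrite(f"pics/{n}3.png",d["img"])
a=cv2.imread("pics/side3.png");b=cv2.imread("pics/top3.png")
f=lambda im,x,y,w,h:cv2.resize(im[y:y+h,x:x+w],(400,int(400*h/w)),interpolation=cv2.INTER_CUBIC)
cv2.imwrite("pics/c5.png",np.hstack([f(b,320,150,130,160),f(a,280,100,130,160)]))
E
```

```text
position: [0.4993, -0.2266, 0.0416]
contact_force: [-0.8, -0.5, 0.2]
opening: 0.0728
t: 9.05
position: [0.5002, -0.2271, 0.043]
orientation: [3.129, 0.273, 0.002]
contact_force: [-1.0, 0.8, 6.0]
opening: 0.0256
grasp_force: 58.2
t: 9.72
position: [0.5014, -0.2277, 0.1215]
orientation: [3.127, 0.273, 0.007]
contact_force: [1.8, 0.6, -2.9]
opening: 0.0258
grasp_force: 59.2
```

View pics/c5.png

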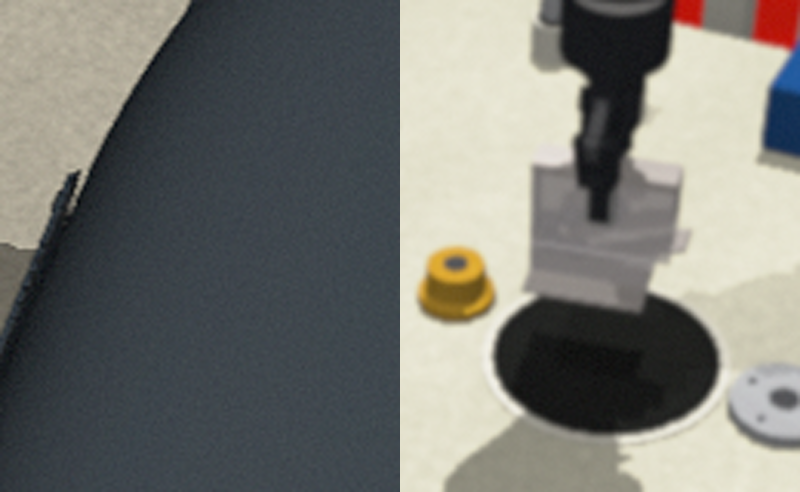

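The shaker is held upright and clear of the pad: its foot is at (585,290) in the crop and the pad at (605,360). Carry it over the right bay.

```bash

python3 -m handwheel '{"translation":[[0.1,-0.2,0],[0.2,-0.4,0],[0.34,-0.68,0],[0.42,-0.84,0],[0.42,-0.84,0],[0.42,-0.84,0],[0.42,-0.84,0],[0.42,-0.84,0]],"angular":[[0,0,0],[0,0,0],[0,0,0],[0,0,0],[0,0,0],[0,0,0],[0,0,0],[0,0,0]]}' | grep -E "pos|contact|open"
python3 -m handwheel '{"translation":[[0.42,-0.84,0],[0.42,-0.84,0],[0.42,-0.84,0],[0.42,-0.84,0],[0.42,-0.84,0],[0.42,-0.84,0],[0.42,-0.84,0],[0.42,-0.84,0]],"angular":[[0,0,0],[0,0,0],[0,0,0],[0,0,0],[0,0,0],[0,0,0],[0,0,0],[0,0,0]]}' | grep -E "pos|contact|open"
python3 -m handwheel '{"translation":[[0.42,-0.84,0],[0.42,-0.84,0],[0.4,-0.8,0],[0.34,-0.6,0],[0.2,-0.3,0],[0,0,0],[0,0,0]],"angular":[[0,0,0],[0,0,0],[0,0,0],[0,0,0],[0,0,0],[0,0,0],[0,0,0]]}'
```

```text
position: [0.5343, -0.1076, 0.1162]
contact_force: [0.2, 0.3, -2.9]
opening: 0.0258
position: [0.577, 0.0363, 0.1161]
contact_force: [1.1, -0.3, -3.5]
opening: 0.0259
t: 11.73
position: [0.6009, 0.1061, 0.1167]
orientation: [-3.129, -0.275, 0.001]
contact_force: [0.3, -0.7, -3.4]
opening: 0.0258
grasp_force: 59.2
```

```bash

python3 -m handwheel '{"translation":[[0,0.1,-0.3],[0,0.1,0],[0,0,0],[0,0,0],[0,0,0],[0,0,0],[0,0,0],[0,0,0]],"angular":[[0,0.5,0],[0,0.9,0],[0,1,0],[0,1,0],[0,1,0],[0,1,0],[0,1,0],[0,1,0]]}' 
python3 -m handwheel '{"translation":[[0,0,0],[0,0,0],[0,0,0]],"angular":[[0,0.25,0],[0,0,0],[0,0,0]]}'
python3 - <<'E'
from plant import manip
import cv2,numpy as np
d=manip.get_image("side");np.savez(f"pics/side4.npz",**d);cv2.imwrite("pics/side4.png",d["img"])
a=d["img"];cv2.imwrite("pics/c6.png",cv2.resize(a[200:400,160:360],(600,600),interpolation=cv2.INTER_CUBIC))
s=manip.get_state();R=cv2.Rodrigues(s["orientation"])[0];print(R.round(3),s["position"],s["qpos"].round(2))
E
```

```text
t: 12.4
position: [0.6019, 0.1012, 0.1227]
orientation: [-2.895, -0.252, -1.028]
contact_force: [3.5, 0.1, -3.8]
opening: 0.0261
grasp_force: 59.5
t: 12.65
position: [0.6025, 0.1017, 0.1221]
orientation: [-2.884, -0.252, -1.055]
contact_force: [1.1, 0.6, -2.3]
opening: 0.0257
grasp_force: 59.6
[[ 0.752  0.174  0.636]
 [ 0.132 -0.985  0.113]
 [ 0.646 -0.001 -0.763]] [0.60345422 0.10196971 0.12277975] [ 0.16 -0.02 -0.85  0.04  0.01  3.13]
```

View pics/c6.png

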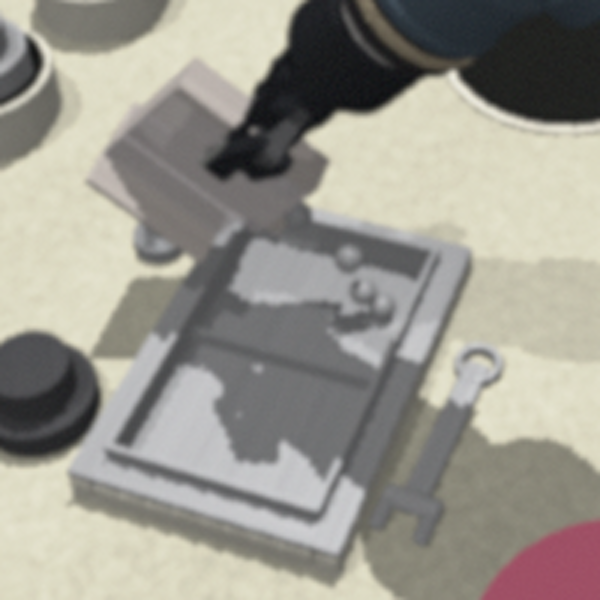

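The side crop shows three balls in the right bay at (347,257), (362,290) and (382,303), with another at the spout at (297,215). The shaker is clear of the rim. Joint 6 is close to its limit, so I'll need to yaw the tool before pouring in the left bay.

```bash

python3 -m handwheel '{"translation":[[0,0,0],[0,0,0],[0,0,0],[0,0,0],[0,0,0],[0,0,0],[0,0,0],[0,0,0]],"angular":[[0,0,-0.2],[0,0,0],[0,0,0],[0,0,0],[0,0,0],[0,0,0],[0,0,0],[0,0,0]]}' 
cat > b.py <<'E'
import sys
from plant import manip
import cv2,numpy as np
from h import *
n=sys.argv[1]
d=manip.get_image("side");cv2.imwrite(f"pics/side{n}.png",d["img"]);np.savez(f"pics/side{n}.npz",**d)
cv2.imwrite(f"pics/d{n}.png",cv2.resize(d["img"][200:400,160:360],(600,600),interpolation=cv2.INTER_CUBIC))
s=manip.get_state();R=cv2.Rodrigues(s["orientation"])[0];print(R.round(3).tolist(),s["position"].round(4),s["qpos"].round(3),s["t"])
E
python3 b.py 5
```

```text
t: 13.37
position: [0.603, 0.1026, 0.1221]
orientation: [-2.886, -0.283, -1.06]
contact_force: [-0.5, -1.4, -1.8]
opening: 0.0257
grasp_force: 59.6
[[0.748, 0.19, 0.636], [0.152, -0.982, 0.114], [0.646, 0.012, -0.763]] [0.603  0.1026 0.1221] [ 0.164 -0.022 -0.849  0.041  0.008  3.113] 13.4167
```

View pics/d5.png

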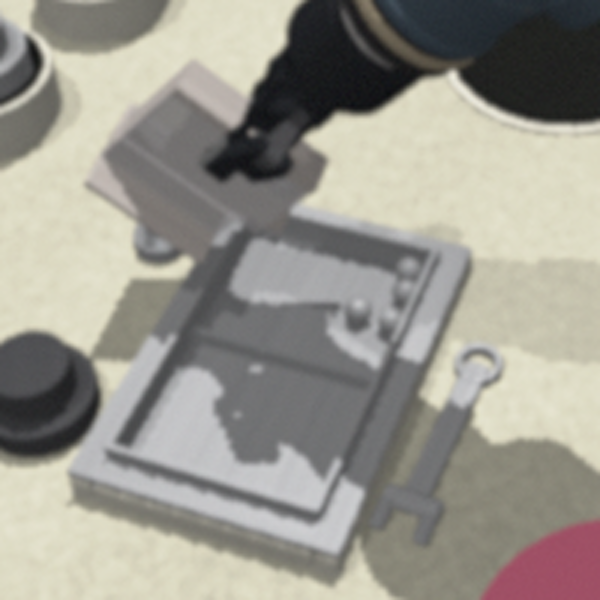

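Four balls now lie in the right bay, at (407,267), (400,290), (387,323) and (358,313) in the crop. Back upright, with yaw.

```bash

python3 -m handwheel '{"translation":[[0,0,0],[0,0,0],[0,0,0],[0,0,0],[0,0,0],[0,0,0],[0,0,0],[0,0,0]],"angular":[[0,-0.7,0],[0,-1,0],[0,-1,0],[0,-1,0],[0,-1,0],[0,-1,0],[0,-0.9,0],[0,-0.4,0]]}' | grep -E "pos|ori"
python3 -m handwheel '{"translation":[[0,0,0],[0,0,0],[0,0,0],[0,0,0],[0,0,0],[0,0,0],[0,0,0]],"angular":[[0,0,-0.5],[0,0,-0.8],[0,0,-0.8],[0,0,-0.6],[0,0,-0.3],[0,0,0],[0,0,0]]}' 
python3 - <<'E'
from plant import manip
import cv2
s=manip.get_state();print(cv2.Rodrigues(s["orientation"])[0].round(3).tolist(),s["qpos"].round(3))
E
```

```text
position: [0.605, 0.1029, 0.1215]
orientation: [3.119, 0.299, 0.073]
t: 14.67
position: [0.604, 0.1027, 0.1214]
orientation: [3.033, 0.758, 0.078]
contact_force: [-0.4, -0.9, -2.0]
opening: 0.0259
grasp_force: 60.5
[[0.881, 0.47, 0.052], [0.471, -0.882, -0.002], [0.045, 0.026, -0.999]] [ 0.175  0.425  0.03   1.125 -0.011  2.826]
```

```bash

python3 -m handwheel '{"translation":[[0.1,-0.3,0],[0.2,-0.7,0],[0.3,-0.9,0],[0.3,-0.9,0],[0.3,-0.9,0],[0.3,-0.9,0],[0.3,-0.9,0],[0.2,-0.7,0]],"angular":[[0,-0.25,0],[0,-0.25,0],[0.13,0,0],[0.13,0,0],[0,0,0],[0,0,0],[0,0,0],[0,0,0]]}' | grep -E "pos|ori"
python3 -m handwheel '{"translation":[[0.05,-0.2,0],[0,0,0],[0,0,0],[0,0,0],[0,0,0],[0,0,0]],"angular":[[0,0,0],[0,0,0],[0,0,0],[0,0,0],[0,0,0],[0,0,0]]}' 
python3 - <<'E'
from plant import manip
import cv2
s=manip.get_state();print(cv2.Rodrigues(s["orientation"])[0].round(3).tolist(),s["qpos"].round(3))
E
```

```text
position: [0.5801, 0.2333, 0.1202]
orientation: [3.047, 0.763, -0.008]
t: 15.83
position: [0.58, 0.2343, 0.1202]
orientation: [3.046, 0.761, -0.008]
contact_force: [0.1, 0.9, -2.2]
opening: 0.0262
grasp_force: 60.5
[[0.883, 0.47, -0.005], [0.47, -0.883, -0.003], [-0.006, 0.0, -1.0]] [ 3.840e-01  5.070e-01  1.570e-01  1.226e+00 -1.000e-03  3.037e+00]
```

Upright and settled. Tip over the left bay.

```bash

python3 -m handwheel '{"translation":[[0,0,0],[0,0,0],[0,0,0],[0,0,0],[0,0,0],[0,0,0],[0,0,0],[0,0,0]],"angular":[[0,0.6,0],[0,1,0],[0,1,0],[0,1,0],[0,1,0],[0,1,0],[0,1,0],[0,1,0]]}' | grep -E "pos|ori"
python3 -m handwheel '{"translation":[[0,0,0],[0,0,0],[0,0,0],[0,0,0],[0,0,0],[0,0,0],[0,0,0],[0,0,0]],"angular":[[0,0.25,0],[0,0,0],[0,0,0],[0,0,0],[0,0,0],[0,0,0],[0,0,0],[0,0,0]]}' 
python3 -m handwheel '{"translation":[[0,0,0],[0,0,0],[0,0,0],[0,0,0],[0,0,0],[0,0,0]],"angular":[[0,0,0],[0,0,0],[0,0,0],[0,0,0],[0,0,0],[0,0,0]]}' >/dev/null
python3 b.py 6
python3 - <<'E'
from h import *
# find balls: difference vs bare pan image side2 (home, empty)
a=cv2.imread("pics/side6.png")[200:400,160:360];b=cv2.imread("pics/side5.png")[200:400,160:360]
d=np.abs(a.astype(int)-b).max(2);print(d[40:180].shape,[tuple(x) for x in np.argwhere(d[100:180,30:125]>200)[:5]])
E
```

```text
position: [0.5806, 0.2347, 0.12]
orientation: [-2.732, -0.682, -0.973]
t: 17.17
position: [0.5813, 0.2356, 0.1192]
orientation: [-2.718, -0.679, -0.998]
contact_force: [-0.8, 0.9, -1.4]
opening: 0.0259
grasp_force: 60.5
[[0.673, 0.471, 0.571], [0.358, -0.882, 0.305], [0.647, -0.0, -0.762]] [0.5811 0.2354 0.1191] [ 0.329  0.019 -0.818  0.037  0.104  3.019] 17.7167
(140, 200) []
```

View pics/d6.png

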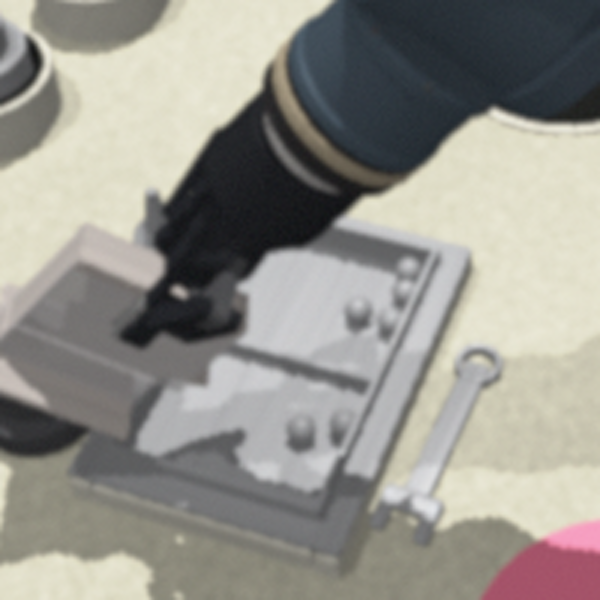

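The left bay shows two balls, at (300,432) and (342,425), and the right bay still has four, so all six are in the pan. Return the shaker upright and bring it back.

```bash

python3 -m handwheel '{"translation":[[0,0,0],[0,0,0],[0,0,0],[0,0,0],[0,0,0],[0,0,0],[0,0,0],[0,0,0]],"angular":[[0,-0.7,0],[0,-1,0],[0,-1,0],[0,-1,0],[0,-1,0],[0,-1,0],[0,-1,0],[0,-0.8,0]]}' | grep -E "pos|ori"
python3 -m handwheel '{"translation":[[0,0,-0.5],[0,0,-0.5],[0,0,0],[0,0,0]],"angular":[[0,0,0],[0,0,0],[0,0,0],[0,0,0]]}' 
python3 - <<'E'
from plant import manip
import cv2,numpy as np
s=manip.get_state();R=cv2.Rodrigues(s["orientation"])[0];print(R.round(3).tolist(),s["qpos"].round(3))
print(R.T@(np.array([.494,-.226,s["position"][2]])-s["position"])/.02)
E
```

```text
position: [0.5825, 0.236, 0.119]
orientation: [-3.045, -0.761, -0.014]
t: 18.72
position: [0.5822, 0.2357, 0.14]
orientation: [-3.044, -0.76, -0.026]
contact_force: [0.2, 0.3, -2.2]
opening: 0.0261
grasp_force: 60.5
[[0.883, 0.47, 0.015], [0.47, -0.883, 0.008], [0.017, -0.0, -1.0]] [3.830e-01 4.830e-01 1.690e-01 1.240e+00 2.000e-03 3.036e+00]
[-14.73929587  18.30127158  -0.25789558]
```

```bash

python3 -m handwheel '{"translation":[[-0.35,0.435,0],[-0.7,0.87,0],[-0.7,0.87,0],[-0.7,0.87,0],[-0.7,0.87,0],[-0.7,0.87,0],[-0.7,0.87,0],[-0.7,0.87,0]],"angular":[[0,-0.17,0],[0,0,0],[0,0,0],[0,0,0],[0,0,0],[0,0,0],[0,0,0],[0,0,0]]}' | grep -E "pos|ori"
python3 -m handwheel '{"translation":[[-0.7,0.87,0],[-0.7,0.87,0],[-0.7,0.87,0],[-0.7,0.87,0],[-0.7,0.87,0],[-0.7,0.87,0],[-0.7,0.87,0],[-0.7,0.87,0]],"angular":[[0,0,0],[0,0,0],[0,0,0],[0,0,0],[0,0,0],[0,0,0],[0,0,0],[0,0,0]]}' | grep -E "pos|ori"
python3 -m handwheel '{"translation":[[-0.7,0.87,0],[-0.7,0.87,0],[-0.7,0.87,0],[-0.7,0.87,0],[-0.7,0.87,0],[-0.35,0.435,0],[0,0,0]],"angular":[[0,0,0],[0,0,0],[0,0,0],[0,0,0],[0,0,0],[0,0,0],[0,0,0]]}' | grep -E "pos|ori"
python3 -m handwheel '{"translation":[[0,0,0],[0,0,0],[0,0,0],[0,0,0],[0,0,0],[0,0,0]],"angular":[[0,0,0.6],[0,0,1],[0,0,1],[0,0,0.4],[0,0,0],[0,0,0]]}'
python3 - <<'E'
from plant import manip
import cv2,numpy as np
s=manip.get_state();R=cv2.Rodrigues(s["orientation"])[0];print(R.round(3).tolist(),s["qpos"].round(3))
print(R.T@(np.array([.494,-.226,.046])-s["position"])/.02)
E
```

```text
position: [0.5493, 0.0693, 0.1389]
orientation: [3.048, 0.761, -0.006]
position: [0.5157, -0.1059, 0.1393]
orientation: [3.047, 0.761, -0.006]
position: [0.4928, -0.2271, 0.1393]
orientation: [3.048, 0.757, -0.007]
t: 21.13
position: [0.494, -0.2245, 0.1393]
orientation: [3.126, 0.301, -0.007]
contact_force: [0.8, 0.5, -2.9]
opening: 0.0259
grasp_force: 60.6
[[0.982, 0.191, -0.004], [0.191, -0.982, -0.001], [-0.004, 0.001, -1.0]] [-0.425  0.326 -0.067  1.181 -0.003  2.525]
[0.00765096 0.07316205 4.6648141 ]
```

```bash

python3 -m handwheel '{"translation":[[0,0.07,0.5],[0,0,1],[0,0,1],[0,0,1],[0,0,0.6],[0,0,0.3],[0,0,0.1],[0,0,0]],"angular":[[0,0,0],[0,0,0],[0,0,0],[0,0,0],[0,0,0],[0,0,0],[0,0,0],[0,0,0]]}' | grep -E "pos|cont"
python3 -m handwheel '{"translation":[[0,0,0.05],[0,0,0.05]],"angular":[[0,0,0],[0,0,0]]}' | grep -E "pos|cont"
python3 -m handwheel '{"translation":[[0,0,0.05],[0,0,0]],"angular":[[0,0,0],[0,0,0]]}' | grep -E "pos|cont"
```

```text
position: [0.4939, -0.2265, 0.0489]
contact_force: [0.2, 0.5, -2.5]
position: [0.4947, -0.2269, 0.0479]
contact_force: [0.6, 0.3, -2.1]
position: [0.4942, -0.2267, 0.0464]
contact_force: [0.1, -0.4, -2.7]
```

```bash

python3 -m handwheel '{"translation":[[0,0,0.05],[0,0,0]],"angular":[[0,0,0],[0,0,0]]}' | grep -E "pos|cont"
python3 -m handwheel '{"translation":[[0,0,0.05],[0,0,0]],"angular":[[0,0,0],[0,0,0]]}' | grep -E "pos|cont"
python3 -m handwheel '{"translation":[[0,0,0.05],[0,0,0]],"angular":[[0,0,0],[0,0,0]]}' | grep -E "pos|cont"
```

```text
position: [0.4941, -0.2266, 0.0452]
contact_force: [-1.1, 0.6, -2.5]
position: [0.494, -0.2266, 0.044]
contact_force: [0.1, -0.4, -2.9]
position: [0.4941, -0.2266, 0.0432]
contact_force: [-0.2, 0.0, 0.8]
```

```bash

python3 -m handwheel '{"translation":[[0,0,0.03],[0,0,0]],"angular":[[0,0,0],[0,0,0]]}' | grep -E "pos|cont"
python3 -m handwheel '{"translation":[[0,0,0],[0,0,0],[0,0,0],[0,0,0],[0,0,0],[0,0,0],[0,0,0]],"angular":[[0,0,0],[0,0,0],[0,0,0],[0,0,0],[0,0,0],[0,0,0],[0,0,0]]}' 0.7 | grep -E "pos|cont|open"
python3 -m handwheel '{"translation":[[0,0,-0.3],[0,0,-0.6],[0,0,-1],[0,0,-1],[0,0,-1],[0,0,-1],[0,0,-1],[0,0,-1]],"angular":[[0,0,0],[0,0,0],[0,0,0],[0,0,0],[0,0,0],[0,0,0],[0,0,0],[0,0,0]]}' | grep -E "pos|cont"
python3 -m handwheel '{"translation":[[0,1,0],[0,1,0],[0,1,0],[0,1,0],[0,1,0],[0,1,0],[0,1,0],[0,1,0]],"angular":[[0,0,0],[0,0,0],[0,0,0],[0,0,0],[0,0,0],[0,0,0],[0,0,0],[0,0,0]]}' | grep -E "pos|cont"
python3 -m handwheel '{"translation":[[-0.4,1,0],[-0.4,1,0],[-0.4,1,0],[-0.4,1,0],[0,0,0]],"angular":[[0,0,0],[0,0,0],[0,0,0],[0,0,0],[0,0,0]]}' | grep -E "^t|pos|cont"
python3 - <<'E'
from plant import manip
from h import *
from scipy.optimize import least_squares
for n in("top","side"):
    D=manip.get_image(n);im=D["img"];cv2.imwrite(f"pics/{n}9.png",im);np.savez(f"pics/{n}9.npz",**D)
    x,y,w,h=(335,195,100,100) if n=="top" else (305,180,85,65)
    g=cv2.cvtColor(im[y:y+h,x:x+w],6)
    old=cv2.cvtColor(cv2.imread(f"pics/{n}0.png")[y:y+h,x:x+w],6)
    # shaker mask: bright-ish pixels inside dark disc's hull
    for nm,G in(("now",g),("start",old)):
        m=(G<45).astype(np.uint8);c=np.vstack(cv2.findContours(m,0,1)[0]);H=np.zeros_like(m);cv2.fillConvexPoly(H,cv2.convexHull(c),1)
        H=cv2.erode(H,np.ones((5,5)));k,l,st,ce=cv2.connectedComponentsWithStats(((G>=50)&(H>0)).astype(np.uint8))
        i=1+st[1:,4].argmax();pts=np.argwhere(l==i)[:,::-1].astype(np.float32)+[x,y]
        print(n,nm,st[i,4],(ce[i]+[x,y]).round(1),[round(float(q),1) for q in np.ravel(cv2.minAreaRect(pts.astype(np.float32))[1])],round(cv2.minAreaRect(pts.astype(np.float32))[2],1),onz(D,*(ce[i]+[x,y]),.06).round(4))
E
```

```text
position: [0.494, -0.2266, 0.0431]
contact_force: [-5.9, 1.4, 9.8]
position: [0.4941, -0.2266, 0.0425]
contact_force: [0.1, -0.9, -0.7]
opening: 0.0725
position: [0.4945, -0.2264, 0.1821]
contact_force: [0.8, -0.5, -0.0]
position: [0.5248, -0.3845, 0.1811]
contact_force: [-0.0, 0.3, -0.4]
t: 25.13
position: [0.507, -0.4713, 0.1805]
contact_force: [-0.3, 0.6, -0.6]
top now 1485 [410.2 243.5] [115.9, 23.1] 55.9 [ 0.4782 -0.2799  0.06  ]
top start 1504 [379.4 230.3] [59.9, 41.4] 76.6 [ 0.5105 -0.2183  0.06  ]
side now 956 [344.  213.9] [50.2, 24.0] 8.1 [ 0.4766 -0.1669  0.06  ]
side start 915 [342.3 213.4] [51.3, 23.2] 4.1 [ 0.4808 -0.1666  0.06  ]
```

```bash

python3 -m handwheel '{"translation":[[-0.5,-0.1,0],[-0.95,-0.25,0],[-0.95,-0.25,0],[-0.95,-0.25,0],[-0.95,-0.25,0],[-0.95,-0.25,0],[-0.95,-0.25,0],[-0.95,-0.25,0]],"angular":[[0,0,0],[0,0,0],[0,0,0],[0,0,0],[0,0,0],[0,0,0],[0,0,0],[0,0,0]]}' | grep -E "pos|cont"
python3 -m handwheel '{"translation":[[-0.95,-0.25,0],[-0.95,-0.25,0],[-0.95,-0.25,0],[-0.95,-0.25,0],[-0.95,-0.25,0],[-0.95,-0.25,0],[-0.5,-0.1,0],[0,0,0]],"angular":[[0,0,0],[0,0,0],[0,0,0],[0,0,0],[0,0,0],[0,0,0],[0,0,0],[0,0,0]]}' | grep -E "^t|pos|cont"
python3 - <<'E'
from plant import manip
from h import *
ims={n:manip.get_image(n) for n in("top","side")}
D=ims["top"];np.savez("pics/top10.npz",**D)
for nm,im in(("now",D["img"]),("start",cv2.imread("pics/top0.png"))):
    x,y,w,h=335,195,100,100;G=cv2.cvtColor(im[y:y+h,x:x+w],6)
    m=(G<45).astype(np.uint8);c=np.vstack(cv2.findContours(m,0,1)[0]);H=np.zeros_like(m);cv2.fillConvexPoly(H,cv2.convexHull(c),1)
    k,l,st,ce=cv2.connectedComponentsWithStats(((G>=110)&(cv2.erode(H,np.ones((5,5)))>0)).astype(np.uint8))
    i=1+st[1:,4].argmax();p=np.argwhere(l==i)[:,::-1].astype(np.float32)+np.float32([x,y])
    b=cv2.boxPoints(cv2.minAreaRect(p));W=np.array([onz(D,*q,.1035)[:2] for q in b]);print(nm,st[i,4],W.round(3).tolist(),W.mean(0).round(4))
# balls in the pan: bright blobs vs. empty home pan (top2) in top view, printed as positions
a=cv2.cvtColor(D["img"],6).astype(int);b=cv2.cvtColor(cv2.imread("pics/top0.png"),6).astype(int)
d=cv2.GaussianBlur(np.abs(a-b).astype(np.float32),(3,3),0)
m=(d>18).astype(np.uint8);k,l,st,ce=cv2.connectedComponentsWithStats(m)
for i in range(1,k):
    if st[i,4]>10 and ce[i][0]<330 and ce[i][1]<320:
        w=onz(D,*ce[i],.019);q=w[:2]-[.529,.145];r=np.radians(7);print(ce[i].round(),st[i,4],"pan-local",(np.array([[np.cos(r),np.sin(r)],[-np.sin(r),np.cos(r)]])@q).round(3))
E
```

```text
position: [0.3605, -0.4576, 0.1819]
contact_force: [-0.7, -0.1, 0.3]
t: 26.57
position: [0.2321, -0.4502, 0.1826]
contact_force: [-0.3, -0.6, 0.5]
now 638 [[0.543, -0.201], [0.55, -0.227], [0.447, -0.248], [0.44, -0.223]] [ 0.4949 -0.225 ]
start 771 [[0.557, -0.184], [0.58, -0.237], [0.465, -0.276], [0.444, -0.225]] [ 0.5115 -0.2306]
[201. 238.] 1625 pan-local [0.002 0.017]
[208. 228.] 18 pan-local [ 0.021 -0.   ]
[210. 239.] 15 pan-local [-0.006 -0.   ]
[211. 247.] 14 pan-local [-0.023 -0.   ]
[190. 256.] 54 pan-local [-0.033  0.047]
[211. 275.] 254 pan-local [-0.083  0.009]
```

```bash
python3 -c "
from plant import manip
print(manip.sign_off())"
```

```text
the job is handed in; nothing more can be done
None
```

The job is handed in at about 27 s of robot time: the pan is pressed home, four balls lie in the right bay and two in the left, and the empty shaker stands upright about 2 mm from the pad's measured centre; I did not measure the bystanders at the end.

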